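# Open the cleaner bottle with the push-and-turn safety cap

### The arm

A 6-joint arm with a two-finger parallel gripper is mounted at the origin on a cart in front of the work surface, level with it; the furniture and walls round the work are solid. World frame = base frame: x ahead of the robot, y to its left, z up, the work surface at z = 0. Lengths are in m, angles in rad, forces in N, time in s.
With the tool pointing down it reaches from about 0.35 to 0.8 m from the base axis. Payload 7.3 kg.
Tool frame: the origin (TCP) lies at the centre of the arm's flange, where the gripper is bolted on; the fingertips stand 173 mm ahead of it and the grasp point (between the pads) lies 155 mm ahead of it; z points along the fingers, y is the line along which they close (so a half turn about z gives the same grasp; the last joint's range is limited). The gripper opens to 85 mm and grips with 20 to 120 N. Pads are 22 mm wide; open, the fingers measure 114 mm over their backs; the gripper's body (76 mm by 85 mm) begins 54 mm behind the grasp point. The pads swing forward as they close: fully open they stand 13 mm farther back than shut.
Start: joints at [-1.479, 0.342, 1.524, -0, 1.275, -0.146], TCP at [0.124, -0.51, 0.405] pointing down, gripper open.
Joint ranges: [-2.53, 2.53], [-0.77, 2.02], [0.04, 2.7], [-1, 4.14], [0.28, 2.66], [-3.11, 3.11]. Speed limits (rad/s): [2.57, 2.57, 3.14, 3.14, 3.14, 3.14].

### API

Orientations are given as a unit quaternion [x, y, z, w].
In Python, from bench import telemetry, camera, camera_model, order gives the robot as it stands.
- The arm moves only by the shell command python3 -m creep 'ROWS' [OPENING]. ROWS is JSON, one flat list of numbers, 4 for each row, row after row: the shift along the tool's x, y, z in cm, then the turn about the tool's z in degrees. In form: [x, y, z, spin, x, y, z, spin, ...]. A call has 1 to 20 rows; each row shifts and turns the commanded pose from where the row before left it, along the tool's axes as they then stand; what a row does not reach is not made up. A row lasts 1/12 s, in which the tool goes at most 41.7 mm and 7.16 degrees, less where a joint would pass 70% of its speed; a pose out of reach is approached as far as the arm can. A call with a gripper value outside its range is refused whole. OPENING is the opening, from 0 (shut) to 1 (fully open), set as the call begins (- or left out, the last holds). The fingers move at their own pace and stop on an object; the grip force is fixed at half the most. Time passes only in rows, so rows that do not move let the fingers close. It gives the time, the measured TCP pose, the force, the opening and the grip force at its end, in the units of the state.
- telemetry.observe(): the state, without advancing time (a new reading comes with each control period).
- camera(name): name is "scene" or "side" or "wrist"; returns the picture (384x512x3 uint8, red, green, blue); there is no depth.
- camera_model(name): a dict with "fx", "fy", "cx", "cy" (pixels), "camera_from_world" (4x4, takes a point from world to camera coordinates). Camera axes: x right, y up, looking along -z (the intrinsics and any distortion apply to the point x, -y, -z); pixel columns grow to the right and rows downward; lengths in m; the calibration is good to about 2 mm. The wrist camera is an equidistant fisheye: a pixel r from the principal point sees the ray r / f radians off the axis. A picture is of the moment at which its call begins: read the wrist's pose just before it. camera_model takes no time and is no camera call; for the wrist camera it gives the pose at the moment of the call.
- order.sign_off(): hands the job in; it is judged then, once.
The state is a dict: "clock": time; "qpos": joint angles; "dq": joint speeds; "effort": joint torques, N m; "tcp_pos": TCP position; "orientation": TCP orientation; "contact_force": force on the tool from outside, world axes, zero at the start; "torque": the same for the moment, N m; "grip_width": finger opening in m; "finger_force": force on a finger pad.
Only numpy, scipy, OpenCV 4.12 (cv2) and the standard library are available. Lean on these libraries where they do the work, as an engineer would, in place of code of your own. Each camera call takes 0.05 s, during which the arm holds its last target. There are 200 camera calls.

### The job

Open the white cleaner bottle that has the red child-safety cap: press the cap down firmly, keep it pressed while you twist it anticlockwise (seen from above) about a quarter turn until it comes free, then lift it off. Finish while still holding the cap level in the gripper, a hand's width (about 5 to 8 cm) straight above the mouth of the open bottle; do not put it down or let go. The bottle stays standing in its holder, and the blue-capped bottle, mug, jar and bowl are left alone.

Things in the scene. Friction and masses are not known exactly. Their poses are not given: they have to be found in the camera images.
- cap: red ribbed safety cap on that bottle, round, 50 mm across, 36 mm tall, 35 g. Origin: centre of its lower rim; z up. Closed: 132 mm above the bottle's origin, x axis along the bottle's, rim 14 mm above the shoulder. Press it 4 to 7 mm down (7 is the stop), then turn it anticlockwise seen from above: from 50 to 130 degrees of turn (there it meets a stop; 65 to 90 is good) it lifts straight off
- cap_top (a point): centre of the cap's flat top, 36 mm above its rim, with two white anticlockwise arrows round it; the cap's sides are straight, so it can be gripped from above anywhere on its 36 mm height. It cannot be turned clockwise from closed
- bottle: square white cleaner bottle with a red band on its label, 76 x 76 mm, 100 mm tall to the shoulder, about 0.8 kg, standing loose in one bay of the holder (1 mm play each side). Origin: centre of its underside; z up. Two tabs on its neck, under the cap, each with a tooth about 4 mm deep, keep the cap from being turned anticlockwise or lifted until it is pressed
- mouth (a point): mouth of the red-capped bottle, on its axis, 163 mm above its origin: the top of a grey sprung seal, 20 mm across, that stands 8 mm above the neck (29 mm across) inside the cap. The spring pushes the cap up: about 4 N before it gives, about 11 N at its stop 7 mm down
- holder: grey plastic holder with two square bays side by side along its y axis (bay centres 55 mm either side of the origin), 88 x 198 mm, 45 mm high, screwed to the worktop. Origin: centre of its underside; the bays' floor is 5 mm above it. Which bottle is in which bay varies
- blue_bottle: the same kind of bottle with a blue band and an ordinary blue cap (50 mm across, top 168 mm above its origin), in the other bay; leave it alone. Origin: centre of its underside
- mug: white mug with blue stripes, 84 mm across, 101 mm tall, to be left alone. Origin: centre of its underside
- jar: jam jar, 69 mm across, 99 mm tall, to be left alone. Origin: centre of its underside
- bowl: light blue bowl, 135 mm across, 69 mm tall, to be left alone. Origin: centre of its underside
There are look-alikes about, which are no part of the job. There is more than one size of the cap; the job needs the smallest.

How it is judged:
On the way, in this order (a step that is already met when the one before it is completed fails the run):
1. the closed cap is pressed down by more than 3 mm (z of cap in the frame of bottle below 0.129 m and angle between the x axis of cap and the x axis of bottle, either way round below 0.4 rad), for 0.05 s.
2. the cap, still down on the neck, is turned anticlockwise past its tabs (z of cap in the frame of bottle below 0.142 m and horizontal distance between cap and bottle below 0.01 m and angle between the x axis of cap and the x axis of bottle, either way round above 0.75 rad), for 0.05 s.
At the end, for the whole second after the job is handed in: Cap held by the fingers (over 2 N), clear of the bottle, its rim 20 to 140 mm above the mouth, within 30 mm of the bottle's axis, tilted under 0.3 rad, still (under 0.03 m/s); bottle upright (0.08 rad) on its bay's floor, moved under 15 mm (z of cap in the frame of bottle between 0.183 and 0.303 m and horizontal distance between cap and bottle below 0.03 m and angle between cap's own z axis and vertical below 0.3 rad and linear speed of cap below 0.03 m/s and contact force between cap and the fingers above 2 N and contact force between cap and bottle below 0.05 N and z of bottle in the frame of holder below 0.012 m and angle between bottle's own z axis and vertical below 0.08 rad and distance of bottle from where it was at the start of the episode below 0.015 m); the arm keeps its last pose, push and grip.
It fails at once if the bottle is lifted out of its bay or tipped (z of bottle in the frame of holder above 0.03 m or angle between bottle's own z axis and vertical above 0.25 rad).
It fails at once if the blue-capped bottle is moved or tipped (distance of blue_bottle from where it was at the start of the episode above 0.02 m or angle between blue_bottle's own z axis and vertical above 0.2 rad).
It fails at once if the mug, jar or bowl is moved by more than 3 cm (distance of any of mug, jar, bowl from where it was at the start of the episode above 0.03 m).
It also fails if it takes over 35 s, if anything falls off the work surface, if the arm or the gripper's body presses on something with over 40 N, if the wrist force passes 120 N, or if a joint passes its speed limit or range.

## Working session

There is one attempt and no reset: what is moved stays moved. The work goes in short steps, Python scripts to look and compute and a shell command to move; the robot and the scene stay as the last step left them, time stands still between calls to the robot, and variables do not carry over. Pictures are saved under pics/ and viewed, at most 10 in all, crops included, and the job is handed in when it is done.

```bash
mkdir -p pics; ls; python3 - <<'E'
from bench import telemetry, camera, camera_model
import cv2,numpy as np
s=telemetry.observe();print({k:np.round(v,3).tolist() for k,v in s.items()})
for n in ("scene","side"):
    cv2.imwrite(f"pics/{n}0.png",camera(n)[:,:,::-1])
    m=camera_model(n);print(n,{k:np.round(v,3).tolist() if not isinstance(v,str) else v for k,v in m.items()})
E
```

```text
pics
{'clock': 0.0, 'qpos': [-1.479, 0.343, 1.525, -0.0, 1.275, -0.146], 'dq': [0.0, -0.002, -0.0, 0.0, -0.0, 0.001], 'effort': [-0.0, -43.368, -24.602, -0.0, 0.008, -0.0], 'tcp_pos': [0.124, -0.51, 0.404], 'orientation': [0.993, 0.119, 0.0, -0.001], 'contact_force': [1.355, 0.378, -0.411], 'torque': [0.044, -0.009, -0.057], 'finger_force': 0.0, 'grip_width': 0.086}
scene {'fx': 453.605, 'fy': 453.605, 'cx': 259.492, 'cy': 186.744, 'camera_from_world': [[0.508, -0.861, 0.008, -0.262], [0.644, 0.385, 0.661, -0.36], [-0.572, -0.331, 0.75, -1.439], [0.0, 0.0, 0.0, 1.0]]}
side {'fx': 424.141, 'fy': 424.141, 'cx': 253.974, 'cy': 188.702, 'camera_from_world': [[-0.774, -0.633, 0.014, 0.289], [0.542, -0.65, 0.533, -0.34], [-0.328, 0.42, 0.846, -1.165], [0.0, 0.0, 0.0, 1.0]]}
```

View pics/scene0.png

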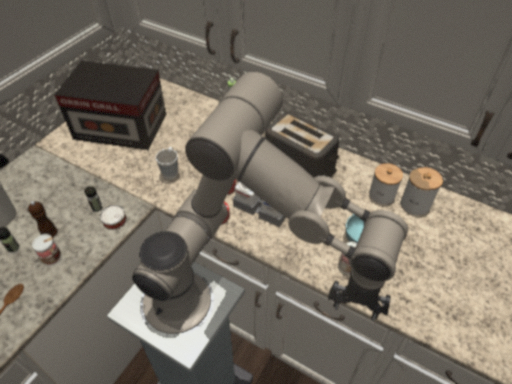

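View pics/side0.png

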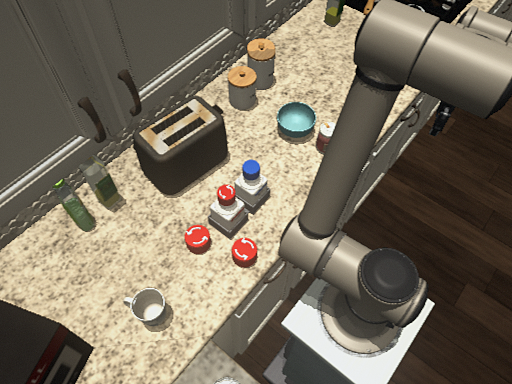

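The side picture shows the red cap on its bottle at about (227,192) and the blue cap at (251,170). Loose look-alike caps lie at (198,237) and (244,250), the mug at (148,305), the bowl at (296,120) and the jar at (326,137). I'll crop in and measure.

```bash
cat > h.py <<'E'
import numpy as np,cv2
from bench import camera_model
def ray(m,u,v,z):
    T=np.array(m["camera_from_world"]);R=T[:3,:3];c=-R.T@T[:3,3]
    d=R.T@np.array([(u-m["cx"])/m["fx"],-(v-m["cy"])/m["fy"],-1]);return c+d*(z-c[2])/d[2]
def proj(m,p):
    T=np.array(m["camera_from_world"]);q=T[:3,:3]@p+T[:3,3]
    return m["cx"]+m["fx"]*q[0]/-q[2],m["cy"]-m["fy"]*q[1]/-q[2]
E
python3 - <<'E'
from h import *
m=camera_model("side");im=cv2.imread("pics/side0.png")
r=ray(m,227,190,.173);b=ray(m,251,166,.173);print(r,b,np.linalg.norm(r-b),np.degrees(np.arctan2(*(b-r)[[1,0]])))
for u,v,z in((198,237,.036),(244,250,.036),(296,120,.06),(326,130,.1),(148,300,.1)):print(u,v,ray(m,u,v,z))
c=cv2.resize(im[140:270,170:300],None,fx=4.6,fy=4.6,interpolation=cv2.INTER_CUBIC);cv2.imwrite("pics/c1.png",c)
E
```

```text
[0.46364117 0.01110495 0.173     ] [ 0.46430141 -0.09341033  0.173     ] 0.10451737221081224 -89.63805439136526
198 237 [0.48256143 0.12623125 0.036     ]
244 250 [0.35260598 0.07200231 0.036     ]
296 120 [ 0.51859699 -0.40314892  0.06      ]
326 130 [ 0.40044053 -0.4004099   0.1       ]
148 300 [0.43301238 0.35358291 0.1       ]
```

View pics/c1.png

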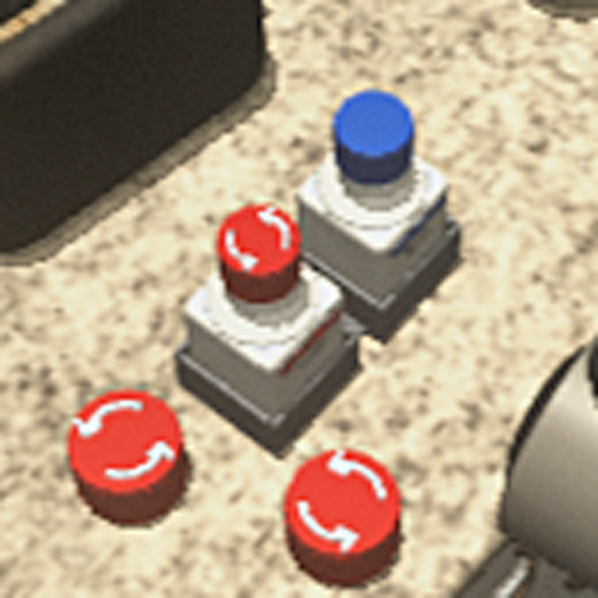

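Cap top centre in the crop is (258,240), so (226,192) in the full picture. The blue cap is at (251,168). The red cap is near (0.464, 0.01), 0.105 to 0.11 m from the blue one, as expected for the two bays, and the smaller of the reds seen. I'll move over it.

```bash
python3 -m creep '[1,-1,0,0,2,-1.9,0,0,2.7,-2.5,0,0,2.7,-2.5,0,0,2.7,-2.5,0,0,2.7,-2.5,0,0,2.7,-2.5,0,0,2.7,-2.5,0,0,2.7,-2.5,0,0,2.7,-2.5,0,0,2.7,-2.5,0,0,2.7,-2.5,0,0,2.7,-2.5,0,0,2.7,-2.5,0,0,2.7,-2.5,0,0,2.7,-2.5,0,0,2.7,-2.5,0,0,1.5,-1.5,0,0,0.3,-0.6,0,0,0,0,0,0]' 1
python3 - <<'E'
from h import *
from bench import camera,telemetry
m=camera_model("side")
for u,v in((226.1,192.2),(251.1,168.5)):print(ray(m,u,v,.173))
s=telemetry.observe();print(s["tcp_pos"],s["qpos"],s["clock"])
w=camera_model("wrist");im=camera("wrist");cv2.imwrite("pics/w1.png",im[:,:,::-1]);np.save("w1.npy",w,allow_pickle=True);print(w)
E
```

```text
clock: 1.77
tcp_pos: [0.4639, 0.0108, 0.4041]
orientation: [0.993, 0.12, -0.001, -0.0]
contact_force: [-0.3, -0.5, -1.0]
grip_width: 0.0851
finger_force: 0.0
[0.46084875 0.01802906 0.173     ]
[ 0.45855805 -0.08688942  0.173     ]
[0.46391146 0.01076687 0.40414247] [-1.42177313e-01  2.31225298e-01  1.68236539e+00 -4.60162799e-05
  1.22933059e+00  1.18803556e+00] 1.7667
{'fx': 297.3186396354542, 'fy': 297.3186396354542, 'cx': 254.09654094605887, 'cy': 191.22388583571123, 'camera_from_world': array([[ 0.23777313, -0.97131914, -0.0017498 , -0.09974779],
       [ 0.93086694,  0.22838441, -0.28517942, -0.39643352],
       [ 0.27739985,  0.06617917,  0.95847255, -0.5074471 ],
       [ 0.        ,  0.        ,  0.        ,  1.        ]])}
```

View pics/w1.png

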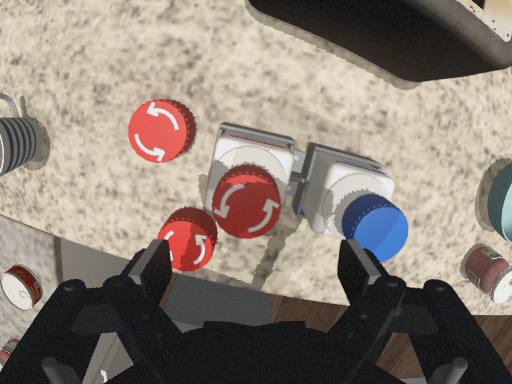

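The wrist picture shows the red cap's top face centred near (247,208) with arrows, the blue cap at (380,228), and loose caps at (160,130) and (186,245).

```bash
python3 - <<'E'
from h import *
w=np.load("w1.npy",allow_pickle=True).item()
T=w["camera_from_world"];R=T[:3,:3];c=-R.T@T[:3,3];print("cam",c)
def fr(u,v,z):
    x,y=u-w["cx"],v-w["cy"];r=np.hypot(x,y);t=r/w["fx"]
    d=R.T@np.array([np.sin(t)*x/r,-np.sin(t)*y/r,-np.cos(t)]);return c+d*(z-c[2])/d[2]
im=cv2.imread("pics/w1.png");hsv=cv2.cvtColor(im,cv2.COLOR_BGR2HSV)
k=cv2.inRange(hsv,(0,130,90),(8,255,255))|cv2.inRange(hsv,(172,130,90),(180,255,255))
n,l,st,ce=cv2.connectedComponentsWithStats(k)
for s,q in zip(st,ce):
    if 300<s[4]<20000:print(s,q)
r=fr(247,208,.173);b=fr(380,228,.173)
print(r,b,np.linalg.norm(r-b),np.degrees(np.arctan2(*(b-r)[[1,0]])))
print("dia",np.linalg.norm(fr(214,208,.173)-fr(280,208,.173)),"vert",fr(247,176,.173),fr(247,239,.173))
E
```

```text
cam [0.53350995 0.02723473 0.3731449 ]
[ 128  100   67   63 2754] [161.73674655 129.72367466]
[ 212  165   69   74 3214] [246.22339764 201.3643435 ]
[ 157  208   60   63 2421] [189.06980587 237.45477076]
[0.46221456 0.0153684  0.173     ] [ 0.4699008  -0.08932651  0.173     ] 0.10497667547236046 -85.80112975971188
dia 0.0474270511216375 vert [0.4850978 0.0208041 0.173    ] [0.43827819 0.00972266 0.173     ]
```

Both cameras agree within 3 mm: about (0.4615, 0.0165). That means shifting -0.6 cm in tool y and going down 9.8 cm, with the pads at mid-cap height.

```bash
python3 -m creep '[-0.1,-0.3,0,0,0,-0.3,0.5,0,0,0,1,0,0,0,1.5,0,0,0,1.5,0,0,0,1.5,0,0,0,1.5,0,0,0,1.3,0,0,0,0.7,0,0,0,0.3,0,0,0,0,0,0,0,0,0]' 1; python3 - <<'E'
from h import *
from bench import camera
m=camera_model("wrist");a=camera("wrist")[:,:,::-1];b=camera("side")[140:260,170:290,::-1]
cv2.imwrite("pics/w2.png",np.hstack([a[100:384,60:450],cv2.resize(b,(284,284))]))
E
```

```text
clock: 2.82
tcp_pos: [0.4615, 0.0148, 0.3072]
orientation: [0.993, 0.118, 0.0, 0.0]
contact_force: [-0.6, 0.1, -0.1]
grip_width: 0.0854
finger_force: 0.0
```

View pics/w2.png

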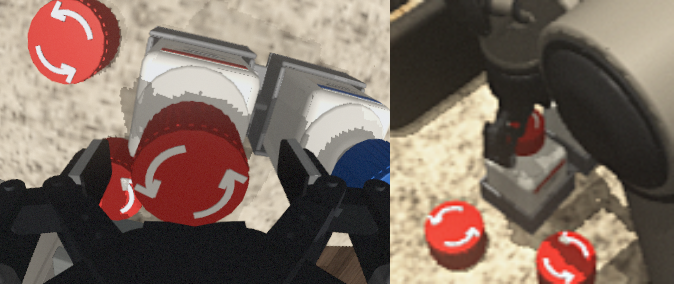

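The cap (crop centre about (190,172)) sits midway between the fingers (inner edges about 100 and 290), with the arm over the right bottle. Close.

```bash
python3 -m creep '[0,0,0,0,0,0,0,0,0,0,0,0,0,0,0,0,0,0,0,0,0,0,0,0,0,0,0,0,0,0,0,0,0,0,0,0,0,0,0,0]' 0
```

```text
clock: 3.75
tcp_pos: [0.4615, 0.0152, 0.3068]
orientation: [0.993, 0.119, 0.0, -0.0]
contact_force: [-0.7, 2.9, 5.7]
grip_width: 0.0486
finger_force: 61.2
```

Gripped: 48.6 mm wide at 61 N. Press.

```bash
python3 -m creep '[0,0,0.15,0,0,0,0.15,0,0,0,0.15,0,0,0,0.1,0,0,0,0,0,0,0,0,0]'
```

```text
clock: 4.25
tcp_pos: [0.4615, 0.0152, 0.3016]
orientation: [0.993, 0.119, 0.0, -0.0]
contact_force: [-2.4, 3.2, 8.7]
grip_width: 0.0485
finger_force: 61.6
```

The force rose to about 9 N, which matches roughly 5 mm down. A little more press, then the first half of the twist.

```bash
python3 -m creep '[0,0,0.06,0,0,0,0,0,0,0,0,-2,0,0,0,-4,0,0,0,-5,0,0,0,-5,0,0,0,-5,0,0,0,-5,0,0,0,-4,0,0,0,0,0,0,0,0]'
```

```text
clock: 5.17
tcp_pos: [0.4618, 0.0149, 0.3013]
orientation: [0.928, 0.372, 0.001, 0.001]
contact_force: [-1.8, 1.6, 8.3]
grip_width: 0.0491
finger_force: 61.7
```

Turned 30° with low side forces. Continue to about 78°.

```bash
python3 -m creep '[0,0,0,-3,0,0,0,-5,0,0,0,-5,0,0,0,-5,0,0,0,-5,0,0,0,-5,0,0,0,-5,0,0,0,-5,0,0,0,-5,0,0,0,-4,0,0,0,-2,0,0,0,0,0,0,0,0]'; python3 - <<'E'
from h import *
from bench import camera,telemetry
print(telemetry.observe()["torque"])
a=camera("wrist")[:,:,::-1];b=camera("side")[140:260,170:290,::-1]
cv2.imwrite("pics/w3.png",np.hstack([a[100:384,60:450],cv2.resize(b,(284,284))]))
E
```

```text
clock: 6.25
tcp_pos: [0.4622, 0.0148, 0.3015]
orientation: [0.691, 0.723, 0.001, 0.002]
contact_force: [0.4, 1.1, 9.5]
grip_width: 0.0486
finger_force: 61.6
[ 0.14129712 -0.05660054  0.00912554]
```

View pics/w3.png

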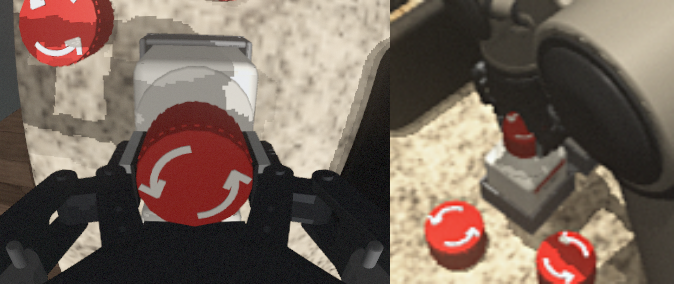

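The arrows sit where they did in the pre-grip wrist view (about (165,172) and (225,190)), so the cap turned with the gripper, through about 79°. The bottle is still square in its bay. Lift slowly.

```bash
python3 -m creep '[0,0,-0.2,0,0,0,-0.3,0,0,0,-0.4,0,0,0,-0.5,0,0,0,-0.6,0,0,0,-0.8,0,0,0,-0.8,0,0,0,0,0]'
```

```text
clock: 7.02
tcp_pos: [0.4617, 0.015, 0.3383]
orientation: [0.691, 0.723, 0.001, 0.001]
contact_force: [0.8, -0.1, -0.4]
grip_width: 0.0486
finger_force: 61.9
```

The wrist force is -0.4 N, which matches the cap alone, so the bottle stayed behind. Lift the remaining 6.5 cm.

```bash
python3 -m creep '[0,0,-0.5,0,0,0,-1,0,0,0,-1,0,0,0,-1,0,0,0,-1,0,0,0,-1,0,0,0,-0.7,0,0,0,-0.3,0,0,0,0,0,0,0,0,0,0,0,0,0,0,0,0,0]'; python3 - <<'E'
from h import *
from bench import camera
a=camera("wrist")[:,:,::-1];b=camera("side")[120:260,160:300,::-1]
cv2.imwrite("pics/w4.png",np.hstack([a[100:384,60:450],cv2.resize(b,(284,284))]))
E
```

```text
clock: 8.02
tcp_pos: [0.4614, 0.0151, 0.401]
orientation: [0.691, 0.723, -0.0, -0.0]
contact_force: [1.1, 0.5, 0.1]
grip_width: 0.0486
finger_force: 61.9
```

View pics/w4.png

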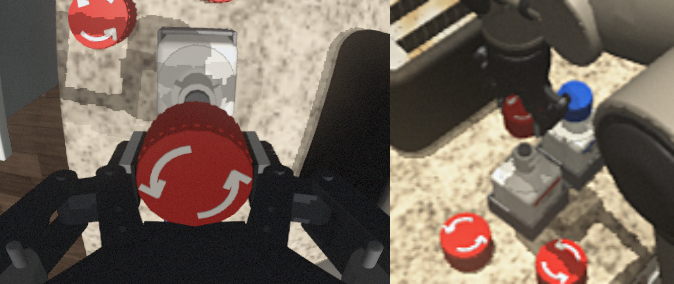

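The cap is held level in the fingers, and the open neck with its grey seal shows below it at about (525,150) in the side crop. The bottle stands in its bay and the blue bottle is untouched. The rim is about 6 cm above the mouth.

```bash
python3 -c "
from bench import order
print(order.sign_off())"
```

```text
the job is handed in; nothing more can be done
None
```

I opened the bottle and handed the job in at about 8 s. The red cap is held level about 6 cm above the mouth, with the bottle still standing in its bay; the sign-off gave no verdict.

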